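# Take the filter cassette out of the bench dust extractor

## Robot

A 7-joint arm with a two-finger parallel gripper is mounted at the origin on a cart in front of the work surface, level with it; the furniture and walls round the work are solid. World frame = base frame: x ahead of the robot, y to its left, z up, the work surface at z = 0. Lengths are in m, angles in degrees, forces in N, time in s.
With the tool pointing down it reaches from about 0.425 to 0.875 m from the base axis. Payload 4.7 kg.
Tool frame: the origin (TCP) lies midway between the tips of the shut fingers; the grasp point (between the pads) lies 19 mm behind it (tcp_to_grasp is the distance from the TCP to the grasp point, in m); z points along the fingers, y is the direction in which the jaws open and shut (so a half turn about z gives the same grasp; the last joint's range is limited). The gripper opens to 87 mm and grips with 3 to 60 N. Pads are 19 mm wide; open, the fingers measure 117 mm over their backs; the gripper's body (75 mm by 190 mm) begins 51 mm behind the grasp point.
Start: joints at [64.234, 18.392, -4.016, 83.108, 1.295, 78.541, -3.26], TCP at [0.291, -0.581, 0.223] pointing down, gripper open.
Joint ranges: [-163.93, 163.93], [-17.29, 119.83], [-79.2, 71.16], [3.27, 140.29], [-89.18, 269.18], [5.43, 117.66], [-154.24, 154.24]. Speed limits (degrees/s): [147.25, 147.25, 180, 180, 180, 180, 180].

## Interface

Orientations are given as [roll, pitch, yaw] about the fixed x, y, z axes, in that order (R = Rz(yaw) Ry(pitch) Rx(roll)).
In Python, from rig import read_state, get_image, camera_model, finish_job, look_for, tcp_to_grasp gives the robot as it stands. The module is installed in compiled form; this text tells all that it offers.
- The arm moves only by the tool carry_out, never from a script. Its argument "rows" is a list of rows, each an object with "hand": the opening, from -1 (shut) to 1 (fully open), so that 0 is half open; "linear": the shift along the tool's x, y, z in mm, a list of three; "dr": the turn, a rotation vector about the tool's x, y, z in degrees, a list of three. In form: [{"hand": hand, "linear": [dx, dy, dz], "dr": [rx, ry, rz]}, ...]. A call has 1 to 20 rows; each row shifts and turns the commanded pose from where the row before left it, along the tool's axes as they then stand; what a row does not reach is not made up. A row lasts 1/12 s, in which the tool goes at most 41.7 mm and 7.16 degrees, less where a joint would pass 70% of its speed; a pose out of reach is approached as far as the arm can. A call with a gripper value outside its range is refused whole. The fingers move at their own pace and stop on an object; "force" is the grip in N (left out, the last holds). Time passes only in rows, so rows that do not move let the fingers close. It gives the time, the measured TCP pose, the force and the opening at its end, in the units of the state.
- read_state(): the state, without advancing time (a new reading comes with each control period).
- get_image(name): name is "side" or "top"; returns (picture, depth): 420x560x3 uint8, red, green, blue; 420x560 float32, m along the optical axis (not along the pixel's ray), 0 where there is no reading.
- camera_model(name): a dict with "intrinsics" (3x3 intrinsics, pixels), "k1" (the pictures are not rectified: a ray, as slopes to the right and down, at radius r is drawn at 1 + k1 r^2 times it, then the intrinsics apply), "R" (3x3) and "t" (3): a world point X has camera coordinates R X + t. Camera axes: x right, y down, z forward; pixel columns grow to the right and rows downward; lengths in m; the calibration is good to about 2 mm. A picture is of the moment at which its call begins. camera_model takes no time and is no camera call.
- finish_job(): hands the job in, once; it reports no verdict.
Trained networks look in the newest picture that a camera, given by its name, has taken for a name from the list of things; names that differ only in an ending like _2 or _b are one class to them, and where a whole thing is asked for, a point or a joint stands for the part that bears it (a point fixed in the world has none). Each returns a list of dicts, best first, with "confidence" (0 to 1); they miss things now and then, are a little off and sometimes report something else, mostly with a low value. They report only what shows in the picture. A call takes as long as a camera call.
- look_for(camera, label): "position" ([x, y, z] in m, in world coordinates, good to about 4 mm: the middle of the surface that is visible of it).
The state is a dict: "t": time; "joint_pos": joint angles; "joint_velocities": joint speeds; "effort": joint torques, N m; "position": TCP position; "orientation": TCP orientation; "contact_force": force on the tool from outside, world axes, zero at the start; "wrist_torque": the same for the moment, N m; "finger_gap": finger opening in m.
Only numpy, scipy, OpenCV 4.12 (cv2) and the standard library are available. Lean on these libraries where they do the work, as an engineer would, in place of code of your own. Each camera call takes 0.05 s, during which the arm holds its last target.

## Task

The dust extractor's filter needs cleaning: open the extractor's cover until it rests on its stop, then squeeze the two side catches of the filter cassette together with the fingers and lift the cassette out. Finish while still holding it by the pinched catches, upright, still and completely clear above the open box, so that loose dust falls back in; do not put it down or let go. Leave the brush, the spool and the pliers beside the extractor where they are.

Things in the scene. Friction and masses are not known exactly. Their poses are not given: they have to be found in the camera images.
- extractor: Fixed grey box. Open chamber 130 (its x) x 176 mm (y), rim 105 mm above the table; black spigot 40 mm out on +y, motor 92 mm out on -y, to 107 mm high. Origin: on the table under the chamber's centre; x points from the front to the hinge. Inside, a steel deck 85 mm above the table has a 91 x 62 mm (x, y) slot for the cassette; the slot's long edges hold down the noses of the catches.
- cover (a joint): Angle of the grey cover, rad: 0 shut, 1.83 open on its stop, leaning back. 0.25 kg; let go, it falls shut below about 1.1 rad and falls open onto its stop above about 1.4 rad. Shut, it is a shell 36 mm high on the rim, to 145 mm above the table.
- cover_hinge (a point): Middle of the cover's hinge line, which runs along the extractor's y, 70 mm behind the chamber's centre (along its x) and 106 mm above the table.
- cover_tab (a point): In the black pull tab on the cover's front. Tab 28 mm wide (y), 14 mm thick, sticks out 33 mm from the cover's front face; this point is on its mid-line, 23 mm from that face, 13 mm from the front end; with the cover shut 156 mm in front of the hinge and 13 mm above it. Gripped by its two sides (along y) it can turn between the fingers as the cover swings.
- cassette: Loose filter cassette, about 0.26 kg: grey frame with pleated paper, 106 x 76 mm flange, 70 mm deep below it. Origin: centre of its underside, 15 mm above the table when seated, axes then as the extractor's. Flange top 76 mm above the origin, fixed middle block (29 mm wide) to 100 mm, catch tops 111 mm. Comes out only straight up, catches pinched; 90 mm up its underside is level with the rim.
- cassette_pinch (a point): Point of the cassette midway between the upper parts of its two catches, where to pinch them: 102 mm above its origin (117 mm above the table when seated, 12 mm above the rim).
- catch_left (a joint): Inward swing of the black spring catch on the cassette's +y side, rad: 0 free (hooked under the deck), 0.127 fully pinched. Upright lever 26 mm wide (x), 35 mm above the flange; leans out when free, upright when pinched. At pinch height the outer faces of the two are 64 mm apart free, 41 mm pinched; about 8 N each, spring back. 45 mm free beside each.
- catch_right (a joint): The same for the mirrored catch on the cassette's -y side.
- brush: Bystander: scrubbing brush with dark bristles, 153 x 55 x 58 mm, lying on the left of the extractor, roughly along its x. Origin: centre of its underside.
- wire_spool: Bystander: small spool standing on the left of the extractor, 48 mm diameter, 40 mm high. Origin: centre of its underside.
- pliers: Bystander: grey pliers, 185 x 57 x 12 mm, lying on the right of the extractor, roughly along its x. Origin: centre of its underside.

How it is judged:
By the outcome, as a careful person would: the job done as asked, in the order asked, and still so for the second after the job is handed in, while the arm keeps its last pose, push and grip.
It also fails if it takes over 42 s, if anything falls off the work surface, if the arm or the gripper's body presses on something with over 40 N, if the wrist force passes 120 N, or if a joint passes its speed limit or range.

## Working session

There is one attempt and no reset: what is moved stays moved. The work goes in short steps, Python scripts to look and compute and a tool call to move; the robot and the scene stay as the last step left them, time stands still between calls to the robot, and variables do not carry over. Pictures are saved under pics/ and viewed, and the job is handed in when it is done.

Besides the shell and the picture viewer there is one more tool, called after "Request:" as name(argument=value, ...) on one line, values as JSON. carry_out: Moves the arm, as the interface text tells. Its arguments: {"type":"object","properties":{"rows":{"type":"array","items":{"type":"object","properties":{"hand":{"type":"number"},"linear":{"type":"array","items":{"type":"number"}},"dr":{"type":"array","items":{"type":"number"}}}}},"force":{"type":"number"}},"required":["rows"]}

```bash
mkdir -p pics; ls
python3 - <<'E'
from rig import *
import cv2, numpy as np
print(read_state()); print(tcp_to_grasp)
for n in ("side","top"):
    p,d=get_image(n); cv2.imwrite(f"pics/a_{n}.png",p[:,:,::-1]); np.save(f"d_{n}.npy",d)
    m=camera_model(n); print(n,m)
    for l in ["extractor","cover","cover_tab","cover_hinge","brush","wire_spool","pliers"]:
        print(l,[(np.round(r["position"],4).tolist(),round(r["confidence"],2)) for r in look_for(n,l)[:2]])
E
```

```text
pics
{'t': 0.0, 'joint_pos': array([64.23319783, 18.43851755, -4.01445896, 83.17306627,  1.29568401,
       78.54156728, -3.25781578]), 'joint_velocities': array([-0.04866986, -0.04321878,  0.00750318,  0.03352352, -0.05594836,
        0.04997348, -0.00163911]), 'effort': array([-1.51309710e-04, -4.91293573e+01, -4.03990243e-01, -3.12527382e+01,
       -6.39684917e-02,  4.37988248e-02,  1.80615825e-04]), 'position': array([ 0.29048328, -0.58087255,  0.22148361]), 'orientation': array([-1.79892124e+02,  6.72337461e-03,  2.65778204e+01]), 'contact_force': array([-0.71224468, -0.816515  , -0.43665943]), 'wrist_torque': array([ 0.00798864, -0.04548799, -0.03026048]), 'finger_gap': 0.08709835509696728}
0.0187
side {'intrinsics': array([[489.2995064 ,   0.        , 279.74293762],
       [  0.        , 489.2995064 , 203.23248886],
       [  0.        ,   0.        ,   1.        ]]), 'k1': 0.004310062540987002, 'R': array([[ 0.46700882, -0.8842511 , -0.00165748],
       [-0.77062318, -0.40607666, -0.49116358],
       [ 0.43363887,  0.23065501, -0.87106578]]), 't': array([-0.24124133,  0.5008
[... 343 characters left out ...]
sics': array([[398.80334537,   0.        , 275.27343981],
       [  0.        , 398.80334537, 210.25479206],
       [  0.        ,   0.        ,   1.        ]]), 'k1': -0.08638278071613119, 'R': array([[ 0.01649427, -0.99982786, -0.00849608],
       [-0.99841583, -0.01601262, -0.05393906],
       [ 0.05379373,  0.00937231, -0.99850808]]), 't': array([0.04536291, 0.56782857, 0.93949021])}
extractor [([0.5586, -0.0638, 0.1416], 0.62)]
cover [([0.5603, -0.0463, 0.1455], 0.84)]
cover_tab [([0.5617, -0.0484, 0.1452], 0.82)]
cover_hinge [([0.5594, -0.049, 0.1456], 0.91)]
brush [([0.5689, 0.1634, 0.0244], 0.79)]
wire_spool [([0.6969, 0.1082, 0.0423], 0.77)]
pliers [([0.5168, -0.293, 0.0128], 0.93)]
```

View pics/a_top.png

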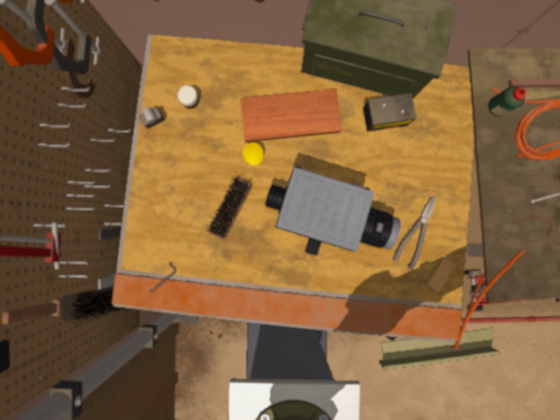

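View pics/a_side.png

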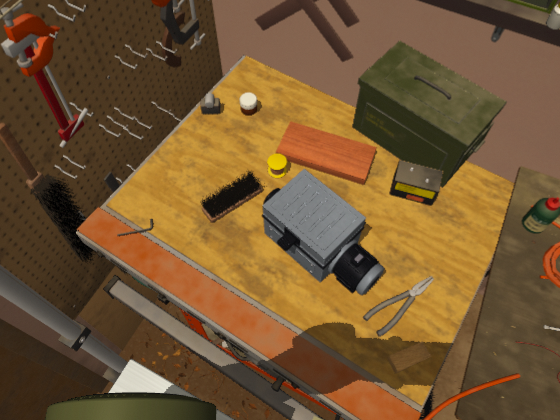

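```bash
cat > h.py <<'E'
from rig import *
import cv2, numpy as np
def cloud(n,d,mask=None):
    m=camera_model(n);K=m["intrinsics"]
    v,u=np.mgrid[0:d.shape[0],0:d.shape[1]]
    x=(u-K[0,2])/K[0,0];y=(v-K[1,2])/K[1,1]
    rx,ry=x.copy(),y.copy()
    for _ in range(8):
        s=1+m["k1"]*(rx**2+ry**2); rx,ry=x/s,y/s
    P=np.stack([rx*d,ry*d,d],-1)
    W=(P-m["t"])@m["R"]   # R^T (P-t)
    W[d<=0]=np.nan
    return W
def proj(n,X):
    m=camera_model(n);K=m["intrinsics"]
    c=np.asarray(X)@m["R"].T+m["t"]; x=c[...,0]/c[...,2];y=c[...,1]/c[...,2]
    s=1+m["k1"]*(x*x+y*y)
    return np.stack([K[0,0]*x*s+K[0,2],K[1,1]*y*s+K[1,2]],-1)
E
python3 - <<'E'
from h import *
for n in ("top","side"):
    d=np.load(f"d_{n}.npy"); W=cloud(n,d)
    print(n,"table z",np.nanmedian(W[...,2][(np.abs(W[...,0]-.5)<.1)&(np.abs(W[...,1]-.0)<.35)&(W[...,2]<.02)]))
    m=(W[...,2]>.138)&(W[...,2]<.155)&(np.abs(W[...,0]-.56)<.15)&(np.abs(W[...,1]+.05)<.15)
    k,l,s,c=cv2.connectedComponentsWithStats(m.astype(np.uint8)); i=1+np.argmax(s[1:,4]); m=l==i
    p=W[m][:,:2].astype(np.float32); print(m.sum(),cv2.minAreaRect(p*1000),np.median(W[m][:,2]))
    r=cv2.boxPoints(cv2.minAreaRect(p)); print(r)
    # tab
    g=(W[...,2]>.10)&(W[...,2]<.135)&(np.abs(W[...,0]-.47)<.05)&(np.abs(W[...,1]+.04)<.06)
    print("tab",g.sum(), np.median(W[g],0) if g.sum() else None)
p=cv2.imread("pics/a_top.png"); cv2.imwrite("pics/a_topz.png",cv2.resize(p[140:290,230:430],None,fx=4,fy=4,interpolation=cv2.INTER_CUBIC))
E
```

```text
top table z 7.698823347329976e-06
5198 ((564.8579711914062, -50.16773223876953), (175.13223266601562, 130.94252014160156), 73.4242935180664) 0.14349778916866504
[[ 0.4771263  -0.11541715]
 [ 0.60262734 -0.15277268]
 [ 0.6525894   0.01508172]
 [ 0.52708834  0.05243725]]
tab 238 [ 0.48701745 -0.02721995  0.12623158]
side table z 0.00028694314162519704
4648 ((565.3488159179688, -53.46820831298828), (176.69297790527344, 132.0012969970703), 73.365966796875) 0.14381313234383386
[[ 0.4768203  -0.1192245 ]
 [ 0.60329777 -0.15701082]
 [ 0.65387744  0.01228806]
 [ 0.52739996  0.05007438]]
tab 504 [ 0.49335315 -0.03485377  0.12497533]
```

View pics/a_topz.png

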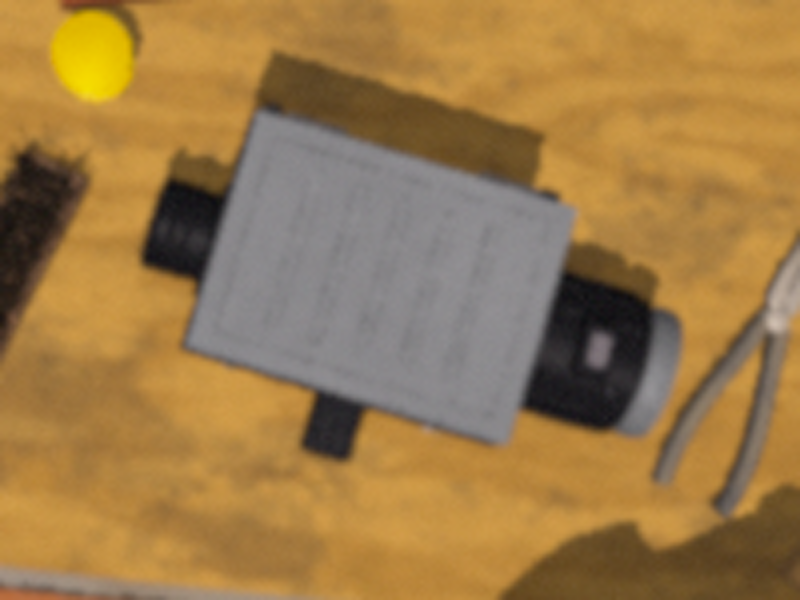

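Run:
```python
from h import *
a=np.radians(-16.6); ex=np.array([np.cos(a),np.sin(a)]); ey=np.array([-np.sin(a),np.cos(a)])
for n in ("top","side"):
    W=cloud(n,np.load(f"d_{n}.npy"))
    C=np.array([.5626,-.052])
    q=W[...,:2]-C; X=q@ex; Y=q@ey; Z=W[...,2]
    g=(Z>.118)&(Z<.132)&(X<-.06)&(X>-.12)&(abs(Y)<.04)
    print(n,g.sum(),np.percentile(X[g],[2,98]),np.percentile(Y[g],[2,50,98]),np.median(Z[g]))
    c=(Z>.138)&(Z<.152)&(abs(X)<.1)&(abs(Y)<.12)
    print("cover",np.percentile(X[c],[.5,99.5]),np.percentile(Y[c],[.5,99.5]))
    # right yaw check: spigot & motor centers
    for s in (1,-1):
        b=(Z>.09)&(Z<.12)&(Y*s>.095)&(Y*s<.2)&(abs(X)<.08); print("side",s,b.sum(),np.percentile(X[b],[3,50,97]),np.median(Y[b]))
```

```text
top 208 [-0.09638979 -0.06454496] [-0.01214151  0.00181331  0.01537984] 0.12617218860576102
cover [-0.06289602  0.06575192] [-0.08385533  0.08896211]Traceback (most recent call last):
  File "<stdin>", line 13, in <module>
    return _quantile_unchecked(
        a, q, axis, out, overwrite_input, method, keepdims, weights)
    return _ureduce(a,
                    func=_quantile_ureduce_func,
    ...<5 lines>...
                    overwrite_input=overwrite_input,
                    method=method)
    r = func(a, **kwargs)
    result = _quantile(arr,
                       quantiles=q,
    ...<2 lines>...
                       out=out,
                       weights=wgt)
    slices_having_nans = np.isnan(arr[-1, ...])
                                  ~~~^^^^^^^^^
IndexError: index -1 is out of bounds for axis 0 with size 0
```

Request:
carry_out(rows=[{"hand": 1, "linear": [0, 0, 0], "dr": [0, 0, 7.1]}, {"hand": 1, "linear": [0, 0, 0], "dr": [0, 0, 7.1]}, {"hand": 1, "linear": [0, 0, 0], "dr": [0, 0, 7.1]}, {"hand": 1, "linear": [0, 0, 0], "dr": [0, 0, 7.1]}, {"hand": 1, "linear": [0, 0, 0], "dr": [0, 0, 7.1]}, {"hand": 1, "linear": [0, 0, 0], "dr": [0, 0, 7.1]}, {"hand": 1, "linear": [4, -20, 0], "dr": [0, 0, 0.6]}, {"hand": 1, "linear": [2, -35, 2], "dr": [0, 0, 0]}, {"hand": 1, "linear": [2, -38, 3], "dr": [0, 0, 0]}, {"hand": 1, "linear": [2, -38, 3], "dr": [0, 0, 0]}, {"hand": 1, "linear": [2, -38, 3], "dr": [0, 0, 0]}, {"hand": 1, "linear": [2, -38, 3], "dr": [0, 0, 0]}, {"hand": 1, "linear": [2, -38, 3], "dr": [0, 0, 0]}, {"hand": 1, "linear": [2, -38, 3], "dr": [0, 0, 0]}, {"hand": 1, "linear": [2, -38, 3], "dr": [0, 0, 0]}, {"hand": 1, "linear": [2, -38, 3], "dr": [0, 0, 0]}, {"hand": 1, "linear": [2, -38, 3], "dr": [0, 0, 0]}, {"hand": 1, "linear": [2, -38, 3], "dr": [0, 0, 0]}, {"hand": 1, "linear": [0, -38, 3], "dr": [0, 0, 0]}, {"hand": 1, "linear": [0, -38, 3], "dr": [0, 0, 0]}], force=15)

```text
t: 2.47
position: [0.4621, -0.0973, 0.1848]
orientation: [180.0, -0.1, -16.6]
contact_force: [1.9, -0.5, -0.1]
finger_gap: 0.0866
```

Request:
carry_out(rows=[{"hand": 1, "linear": [-1, -36, 10], "dr": [0, 0, 0]}, {"hand": 1, "linear": [-1, -36, 10], "dr": [0, 0, 0]}, {"hand": 1, "linear": [0, 0, 15], "dr": [0, 0, 0]}, {"hand": 1, "linear": [0, 0, 0], "dr": [0, 0, 0]}])

```text
t: 2.8
position: [0.4789, -0.027, 0.1474]
orientation: [180.0, 0.2, -16.3]
contact_force: [-0.7, -0.2, -0.2]
finger_gap: 0.087
```

Run:
```python
from h import *
s=read_state(); print(s["position"],s["orientation"],s["joint_pos"])
for n in ("side","top"):
    p,d=get_image(n); p=p[:,:,::-1].copy()
    c=proj(n,[.4802,-.0274,.119]).astype(int); print(c)
    z=cv2.resize(p[c[1]-60:c[1]+60,c[0]-80:c[0]+80],None,fx=5,fy=5,interpolation=cv2.INTER_CUBIC); cv2.circle(z,(400,300),4,(0,0,255),1); cv2.imwrite(f"pics/b_{n}.png",z)
```

```text
[ 0.47892968 -0.02698601  0.14741276] [179.97136748   0.22108319 -16.32893349] [  27.37423804    2.10889984  -27.64257145  111.16171102    1.02255631
   67.19327049 -106.98135184]
[283 243]
[312 249]
```

View pics/b_side.png

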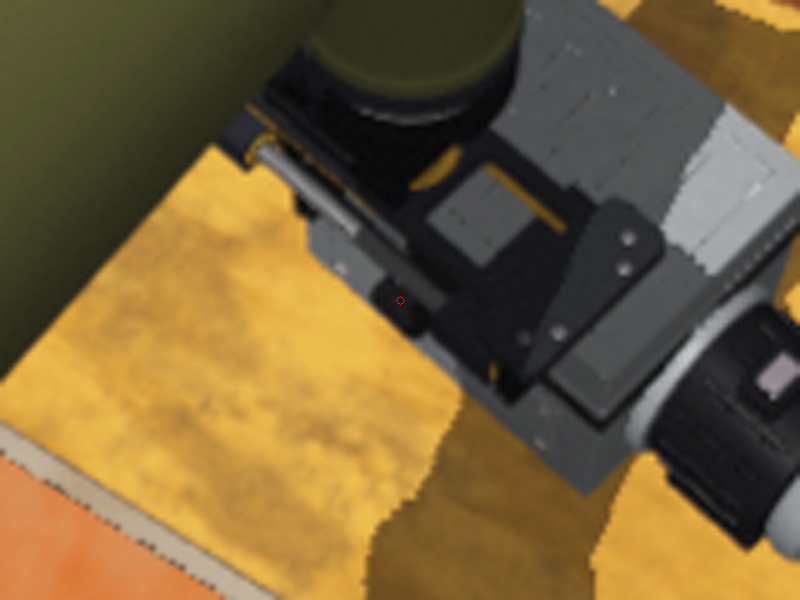

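View pics/b_top.png

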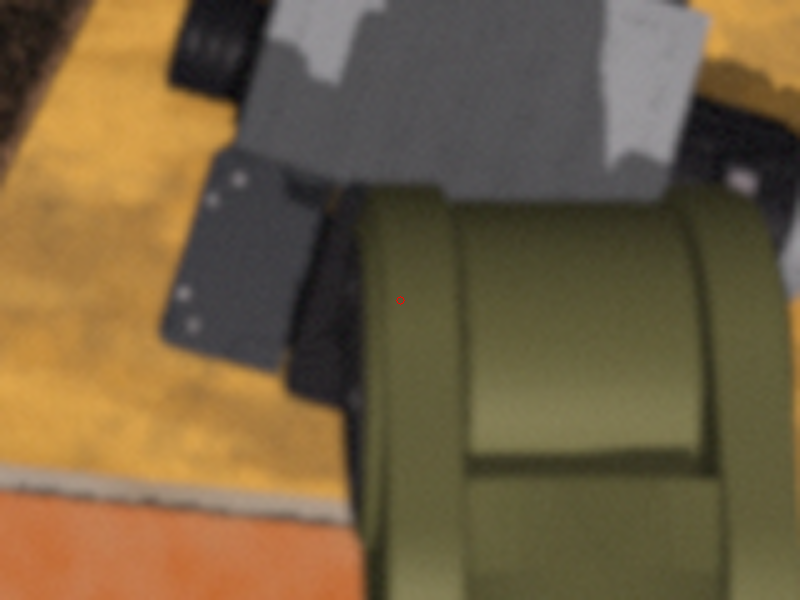

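Request:
carry_out(rows=[{"hand": 1, "linear": [0, 0, 15], "dr": [0, 0, 0]}, {"hand": 1, "linear": [0, 0, 16], "dr": [0, 0, 0]}, {"hand": 1, "linear": [0, 0, 16], "dr": [0, 0, 0]}, {"hand": -0.2, "linear": [0, 0, 0], "dr": [0, 0, 0]}, {"hand": -0.5, "linear": [0, 0, 0], "dr": [0, 0, 0]}, {"hand": -0.5, "linear": [0, 0, 0], "dr": [0, 0, 0]}, {"hand": -0.5, "linear": [0, 0, 0], "dr": [0, 0, 0]}, {"hand": -0.5, "linear": [0, 0, 0], "dr": [0, 0, 0]}])

```text
t: 3.57
position: [0.4812, -0.0299, 0.1037]
orientation: [-180.0, -0.1, -16.7]
contact_force: [0.2, 0.7, -0.3]
finger_gap: 0.0615
```

Request:
carry_out(rows=[{"hand": -0.6, "linear": [0, 0, 2], "dr": [0, 0, 0]}, {"hand": -0.6, "linear": [0, 0, 0], "dr": [0, 0, 0]}, {"hand": -0.6, "linear": [0, 0, 0], "dr": [0, 0, 0]}, {"hand": -0.6, "linear": [0, 0, 0], "dr": [0, 0, 0]}, {"hand": -0.6, "linear": [0, 0, 0], "dr": [0, 0, 0]}, {"hand": -0.6, "linear": [0, 0, 0], "dr": [0, 0, 0]}, {"hand": -0.6, "linear": [0, 0, 0], "dr": [0, 0, 0]}])

```text
t: 4.15
position: [0.481, -0.0274, 0.1006]
orientation: [-179.8, -0.0, -16.6]
contact_force: [2.5, 5.0, -0.9]
finger_gap: 0.0281
```

Run:
```python
import numpy as np
th=np.array([0,1,3,6]+list(np.arange(10,86,4.)))
th2=np.array([82.,86,90,94,97,99,101,102.5,103])
for t in (th,th2):
    a=np.radians(4.76+t); x=-156.5*np.cos(a); z=156.5*np.sin(a)
    print(len(t)-1,t[-1]); print([(round(p,1),round(-q,1)) for p,q in zip(np.diff(x),np.diff(z))])
```

```text
22 82.0
[(np.float64(0.3), np.float64(-2.7)), (np.float64(0.6), np.float64(-5.4)), (np.float64(1.3), np.float64(-8.1)), (np.float64(2.4), np.float64(-10.7)), (np.float64(3.1), np.float64(-10.5)), (np.float64(3.9), np.float64(-10.2)), (np.float64(4.6), np.float64(-9.9)), (np.float64(5.3), np.float64(-9.6)), (np.float64(5.9), np.float64(-9.2)), (np.float64(6.5), np.float64(-8.8)), (np.float64(7.1), np.float64(-8.3)), (np.float64(7.7), np.float64(-7.8)), (np.float64(8.2), np.float64(-7.2)), (np.float64(8.7), np.float64(-6.6)), (np.float64(9.1), np.float64(-6.0)), (np.float64(9.5), np.float64(-5.3)), (np.float64(9.9), np.float64(-4.7)), (np.float64(10.2), np.float64(-4.0)), (np.float64(10.4), np.float64(-3.2)), (np.float64(10.6), np.float64(-2.5)), (np.float64(10.8), np.float64(-1.8)), (np.float64(10.9), np.float64(-1.0))]
8 103.0
[(np.float64(10.9), np.float64(-0.2)), (np.float64(10.9), np.float64(0.5)), (np.float64(10.8), np.float64(1.3)), (np.float64(8.1), np.float64(1.5)), (np.float64(5.3), np.float64(1.2)), (np.float64(5.3), np.float64(1.4)), (np.float64(3.9), np.float64(1.2)), (np.float64(1.3), np.float64(0.4))]
```

Request:
carry_out(rows=[{"hand": -0.6, "linear": [0.3, 0, -2.7], "dr": [0, 0, 0]}, {"hand": -0.6, "linear": [0.6, 0, -5.4], "dr": [0, 0, 0]}, {"hand": -0.6, "linear": [1.3, 0, -8.1], "dr": [0, 0, 0]}, {"hand": -0.6, "linear": [2.4, 0, -10.7], "dr": [0, 0, 0]}, {"hand": -0.6, "linear": [3.1, 0, -10.5], "dr": [0, 0, 0]}, {"hand": -0.6, "linear": [3.9, 0, -10.2], "dr": [0, 0, 0]}, {"hand": -0.6, "linear": [4.6, 0, -9.9], "dr": [0, 0, 0]}, {"hand": -0.6, "linear": [5.3, 0, -9.6], "dr": [0, 0, 0]}])

```text
t: 4.82
position: [0.5007, -0.0331, 0.1677]
orientation: [-179.9, 0.1, -16.5]
contact_force: [2.1, 5.5, -2.2]
finger_gap: 0.0282
```

Request:
carry_out(rows=[{"hand": -0.6, "linear": [5.9, 0, -9.2], "dr": [0, 0, 0]}, {"hand": -0.6, "linear": [6.5, 0, -8.8], "dr": [0, 0, 0]}, {"hand": -0.6, "linear": [7.1, 0, -8.3], "dr": [0, 0, 0]}, {"hand": -0.6, "linear": [7.7, 0, -7.8], "dr": [0, 0, 0]}, {"hand": -0.6, "linear": [8.2, 0, -7.2], "dr": [0, 0, 0]}, {"hand": -0.6, "linear": [8.7, 0, -6.6], "dr": [0, 0, 0]}, {"hand": -0.6, "linear": [9.1, 0, -6.0], "dr": [0, 0, 0]}, {"hand": -0.6, "linear": [9.5, 0, -5.3], "dr": [0, 0, 0]}, {"hand": -0.6, "linear": [9.9, 0, -4.7], "dr": [0, 0, 0]}, {"hand": -0.6, "linear": [10.2, 0, -4.0], "dr": [0, 0, 0]}, {"hand": -0.6, "linear": [10.4, 0, -3.2], "dr": [0, 0, 0]}, {"hand": -0.6, "linear": [10.6, 0, -2.5], "dr": [0, 0, 0]}])

```text
t: 5.82
position: [0.6009, -0.0625, 0.2417]
orientation: [-179.8, 0.1, -16.5]
contact_force: [0.8, 4.3, -0.1]
finger_gap: 0.0275
```

Request:
carry_out(rows=[{"hand": -0.6, "linear": [10.8, 0, -1.8], "dr": [0, 0, 0]}, {"hand": -0.6, "linear": [10.9, 0, -1.0], "dr": [0, 0, 0]}, {"hand": -0.6, "linear": [10.9, 0, -0.2], "dr": [0, 0, 0]}, {"hand": -0.6, "linear": [10.9, 0, 0.5], "dr": [0, 0, 0]}, {"hand": -0.6, "linear": [10.8, 0, 1.3], "dr": [0, 0, 0]}, {"hand": -0.6, "linear": [8.1, 0, 1.5], "dr": [0, 0, 0]}, {"hand": -0.6, "linear": [5.3, 0, 1.2], "dr": [0, 0, 0]}, {"hand": -0.6, "linear": [5.3, 0, 1.4], "dr": [0, 0, 0]}, {"hand": -0.6, "linear": [3.0, 0, 1.0], "dr": [0, 0, 0]}, {"hand": -0.6, "linear": [0, 0, 0], "dr": [0, 0, 0]}])

```text
t: 6.65
position: [0.6742, -0.0839, 0.237]
orientation: [-179.8, 0.0, -16.5]
contact_force: [1.8, 5.1, 0.1]
finger_gap: 0.0277
```

Run:
```python
from h import *
s=read_state(); print(s["t"],s["position"],s["joint_pos"])
for n in ("side","top"):
    p,d=get_image(n); cv2.imwrite(f"pics/c_{n}.png",p[:,:,::-1]); np.save(f"c_{n}.npy",d)
```

```text
6.65 [ 0.67424912 -0.08394252  0.23701923] [  23.23063654   23.59829905  -25.25973411   76.47673974    9.70562415
   82.03665923 -107.96727075]
```

View pics/c_side.png

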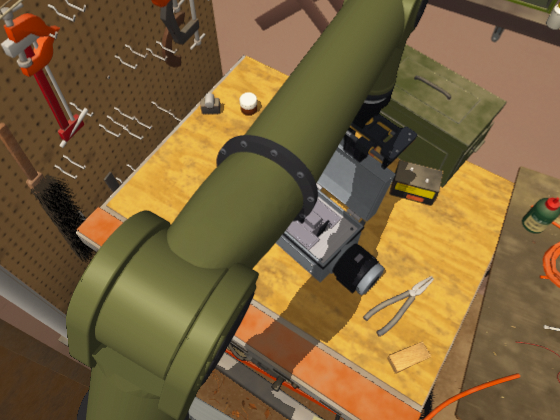

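View pics/c_top.png

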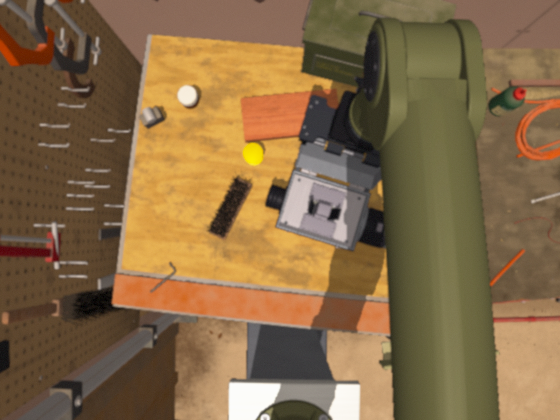

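Run:
```python
from h import *
a=np.radians(-16.6); ex=np.array([np.cos(a),np.sin(a)]); ey=np.array([-np.sin(a),np.cos(a)]); C=np.array([.5626,-.052])
p=cv2.imread("pics/c_top.png"); cv2.imwrite("pics/c_topz.png",cv2.resize(p[130:270,250:410],None,fx=5,fy=4.2,interpolation=cv2.INTER_CUBIC) )
W=cloud("top",np.load("c_top.npy")); q=W[...,:2]-C; X=q@ex; Y=q@ey; Z=W[...,2]
b=(abs(X)<.06)&(abs(Y)<.08)
for lo,hi in [(.08,.087),(.087,.096),(.108,.119),(.119,.132)]:
    g=b&(Z>lo)&(Z<hi); print(lo,g.sum(),np.percentile(X[g],[2,50,98]).round(4),np.percentile(Y[g],[2,50,98]).round(4))
g=b&(Z>.119)&(Z<.132)
for s in (1,-1):
    k=g&(Y*s>0.01); print(k.sum(),np.percentile(X[k],[3,50,97]).round(4),np.percentile(Y[k],[3,50,97]).round(4),np.median(Z[k]))
r=(Z>.1)&(Z<.109)&(abs(X)<.085)&(abs(Y)<.1); print(np.percentile(X[r],[1,99]),np.percentile(Y[r],[1,99]))
```

```text
0.08 1950 [-0.0569 -0.0018  0.0582] [-0.0781 -0.0073  0.078 ]
0.087 1469 [-0.0513  0.0016  0.055 ] [-0.0792  0.0014  0.0707]
0.108 182 [-0.0111  0.001   0.0137] [-0.0265  0.002   0.0294]
0.119 74 [-0.0105  0.0012  0.0142] [-0.0328 -0.0274  0.0365]
33 [-0.0104  0.0011  0.0125] [0.0312 0.034  0.0365] 0.12618201407343638
41 [-0.0098  0.0013  0.014 ] [-0.0329 -0.029  -0.0267] 0.1254142121644942
[-0.064068    0.07367478] [-0.0888804  0.0908837]
```

View pics/c_topz.png

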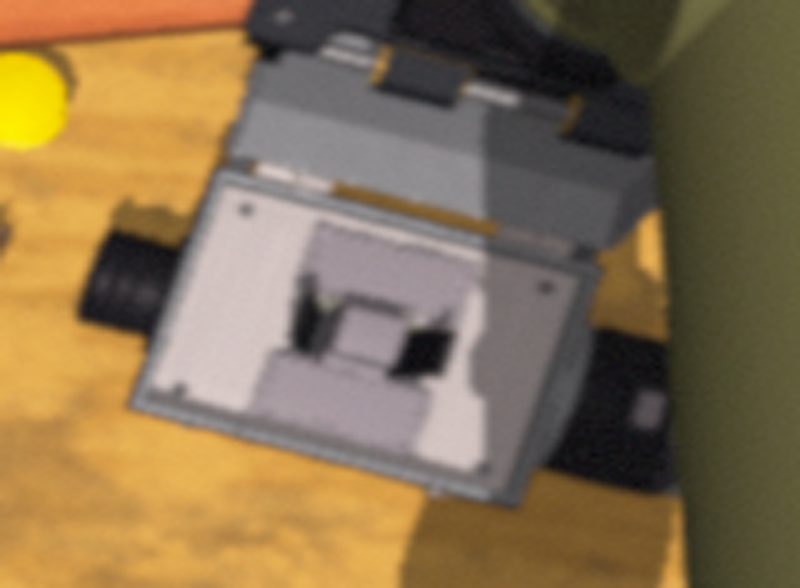

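Request:
carry_out(rows=[{"hand": 0.1, "linear": [0, 0, 0], "dr": [0, 0, 0]}, {"hand": 0.1, "linear": [0, 0, 0], "dr": [0, 0, 0]}, {"hand": 0.1, "linear": [0, 0, 0], "dr": [0, 0, 0]}, {"hand": 0.1, "linear": [0, 0, 0], "dr": [0, 0, 0]}, {"hand": 0.5, "linear": [0, 0, 0], "dr": [0, 0, 0]}, {"hand": 1, "linear": [0, 0, -10], "dr": [0, 0, 0]}, {"hand": 1, "linear": [0, 0, -20], "dr": [0, 0, 0]}, {"hand": 1, "linear": [0, 0, -25], "dr": [0, 0, 0]}])

```text
t: 7.42
position: [0.6722, -0.0876, 0.2917]
orientation: [179.9, 0.2, -16.7]
contact_force: [1.0, 0.4, -0.6]
finger_gap: 0.0668
```

Request:
carry_out(rows=[{"hand": 1, "linear": [-20, -1, 0], "dr": [0, 0, 0]}, {"hand": 1, "linear": [-30, -1, 0], "dr": [0, 0, 0]}, {"hand": 1, "linear": [-35, -1, 0], "dr": [0, 0, 0]}, {"hand": 1, "linear": [-29, -1, 15], "dr": [0, 0, 0]}, {"hand": 1, "linear": [0, 0, 30], "dr": [0, 0, 0]}, {"hand": 1, "linear": [0, 0, 30], "dr": [0, 0, 0]}, {"hand": 1, "linear": [0, 0, 30], "dr": [0, 0, 0]}, {"hand": 1, "linear": [0, 0, 30], "dr": [0, 0, 0]}, {"hand": 1, "linear": [0, 0, 10], "dr": [0, 0, 0]}, {"hand": 1, "linear": [0, 0, 0], "dr": [0, 0, 0]}])

```text
t: 8.25
position: [0.5633, -0.0508, 0.1452]
orientation: [179.9, 0.3, -16.6]
contact_force: [0.1, 0.4, -0.0]
finger_gap: 0.087
```

```bash
cat > look.py <<'E'
import sys
from h import *
t=sys.argv[1]; s=read_state(); print(s["t"],s["position"],s["orientation"],s["joint_pos"].round(1),s["finger_gap"])
for n in ("side","top"):
    p,d=get_image(n); p=p[:,:,::-1].copy(); np.save(f"{t}_{n}.npy",d)
    c=proj(n,[.564,-.0513,.12]).astype(int)
    z=cv2.resize(p[max(0,c[1]-75):c[1]+75,c[0]-100:c[0]+100],None,fx=4,fy=4,interpolation=cv2.INTER_CUBIC); cv2.imwrite(f"pics/{t}_{n}.png",z)
E
python3 look.py d
```

```text
8.25 [ 0.56329593 -0.05081376  0.14519447] [179.9416733    0.28460443 -16.63179883] [  26.    13.2  -26.7  100.1    6.3   68.6 -109.1] 0.08695583003778679
```

View pics/d_side.png

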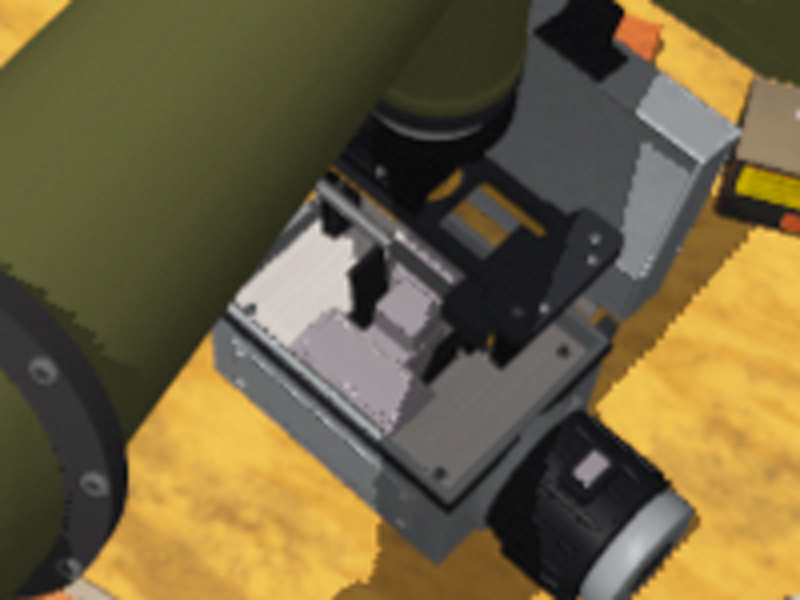

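View pics/d_top.png

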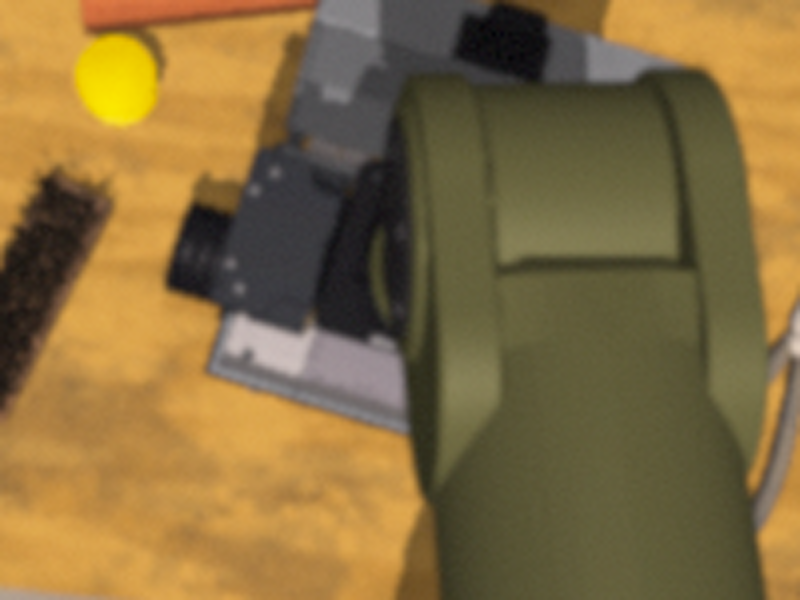

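Run:
```python
from h import *
a=np.radians(-16.6); ex=np.array([np.cos(a),np.sin(a)]); ey=np.array([-np.sin(a),np.cos(a)]); C=np.array([.5626,-.052])
W=cloud("side",np.load("d_side.npy")); q=W[...,:2]-C; X=q@ex; Y=q@ey; Z=W[...,2]
b=(abs(X)<.04)&(abs(Y)<.06)
for lo,hi in [(.087,.096),(.1,.112),(.112,.118),(.120,.13)]:
    g=b&(Z>lo)&(Z<hi)
    for s in (1,-1):
        k=g&(Y*s>0.0)
        if k.sum(): print(lo,s,k.sum(),np.percentile(X[k],[3,50,97]).round(4),np.percentile(Y[k],[3,50,97]).round(4),np.median(Z[k]).round(4))
g=(abs(X)<.08)&(abs(Y)<.1)&(Z>.103)&(Z<.109); print("rim",np.percentile(X[g],[1,99]),np.percentile(Y[g],[1,99]))
# cover angle: inner plane points
g=(X>.06)&(X<.14)&(abs(Y)<.08)&(Z>.12)&(Z<.30)
A=np.c_[Z[g],np.ones(g.sum())]; 
print(g.sum()); 
for zl in np.arange(.12,.3,.02):
    k=g&(Z>zl)&(Z<zl+.02); print(zl.round(2),k.sum(),np.percentile(X[k],[5,50,95]).round(3) if k.sum() else 0)
```

```text
0.087 1 294 [-0.0389 -0.0201  0.0287] [0.0017 0.0232 0.0565] 0.0919
0.087 -1 299 [-0.0386 -0.0226  0.0205] [-0.057  -0.0239 -0.0014] 0.0915
0.1 1 45 [-0.0105 -0.0024  0.0137] [0.0032 0.0257 0.0289] 0.1061
0.1 -1 46 [-0.0103 -0.0061  0.0113] [-0.0326 -0.0146 -0.0024] 0.1072
0.112 1 76 [-0.0095  0.0031  0.0152] [0.0008 0.0084 0.0296] 0.1149
0.112 -1 77 [-0.0085  0.0025  0.014 ] [-0.0257 -0.0076 -0.0006] 0.1152
0.12 1 36 [-0.0091  0.0035  0.0153] [0.0277 0.0304 0.0344] 0.1253
0.12 -1 20 [-0.0088 -0.0029  0.0044] [-0.0348 -0.0328 -0.0308] 0.1257
rim [-0.06238358  0.07366998] [-0.08879419  0.08550812]
2061
0.12 286 [0.11  0.113 0.116]
0.14 322 [0.115 0.118 0.122]
0.16 346 [0.121 0.124 0.127]
0.18 331 [0.126 0.129 0.131]
0.2 0 0
0.22 554 [0.109 0.122 0.138]
0.24 121 [0.111 0.118 0.123]
0.26 101 [0.12  0.124 0.133]
0.28 0 0
```

Request:
carry_out(rows=[{"hand": 1, "linear": [1.7, 0.7, 10], "dr": [0, 0, 0]}, {"hand": 1, "linear": [0, 0, 15], "dr": [0, 0, 0]}, {"hand": 1, "linear": [0, 0, 15], "dr": [0, 0, 0]}, {"hand": 1, "linear": [0, 0, 7], "dr": [0, 0, 0]}, {"hand": 0.4, "linear": [0, 0, 0], "dr": [0, 0, 0]}, {"hand": 0.4, "linear": [0, 0, 0], "dr": [0, 0, 0]}, {"hand": 0.4, "linear": [0, 0, 0], "dr": [0, 0, 0]}, {"hand": 0.4, "linear": [0, 0, 0], "dr": [0, 0, 0]}, {"hand": 0.4, "linear": [0, 0, 0], "dr": [0, 0, 0]}], force=30)

```text
t: 9.1
position: [0.5673, -0.0524, 0.1015]
orientation: [180.0, -0.1, -16.6]
contact_force: [-0.2, -0.2, 2.4]
finger_gap: 0.0639
```

Request:
carry_out(rows=[{"hand": 0.4, "linear": [0, 0, 0], "dr": [0, 0, 0]}, {"hand": 0.4, "linear": [0, 0, 0], "dr": [0, 0, 0]}])

```text
t: 9.27
position: [0.5674, -0.052, 0.1013]
orientation: [-180.0, -0.1, -16.6]
contact_force: [0.0, -0.9, 1.8]
finger_gap: 0.0616
```

```bash
python3 look.py e
python3 - <<'E'
from h import *
s=read_state();print(s["t"],s["position"],s["contact_force"],s["wrist_torque"])
E
```

```text
9.2667 [ 0.56739796 -0.05197716  0.10131765] [-1.79996462e+02 -1.14899446e-01 -1.66296238e+01] [  25.5   15.8  -26.4  102.4    7.8   63.5 -110.1] 0.06163667243911698
9.3667 [ 0.56733029 -0.05200334  0.1011001 ] [ 1.14114919 -0.16839974  3.49584348] [-0.05958743 -0.07156531  0.02380043]
```

View pics/e_side.png

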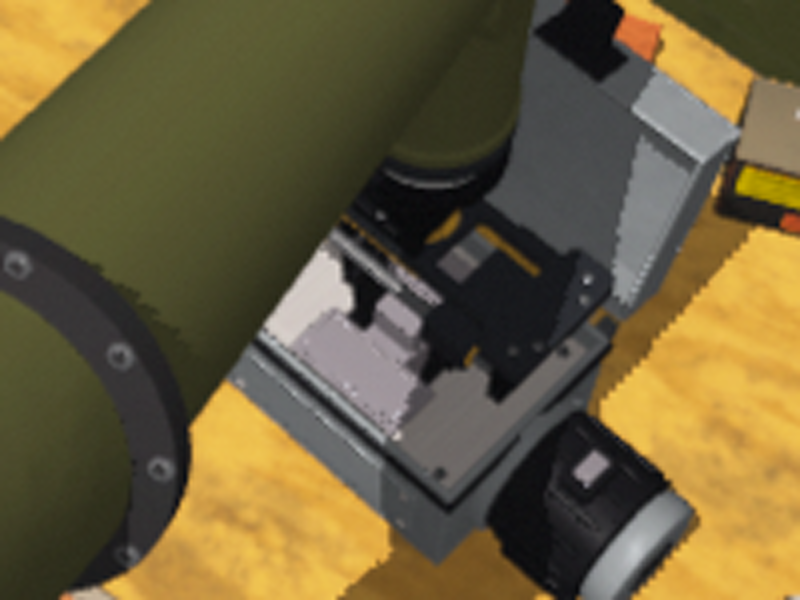

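Request:
carry_out(rows=[{"hand": 0.4, "linear": [-2, 0, 2.5], "dr": [0, 0, 0]}, {"hand": 0.4, "linear": [0, 0, 0], "dr": [0, 0, 0]}, {"hand": 0.4, "linear": [0, 0, 0], "dr": [0, 0, 0]}])

```text
t: 9.62
position: [0.565, -0.0514, 0.0978]
orientation: [180.0, -0.0, -16.6]
contact_force: [2.2, -1.8, 2.9]
finger_gap: 0.0612
```

Request:
carry_out(rows=[{"hand": -0.3, "linear": [0, 0, 0], "dr": [0, 0, 0]}, {"hand": -0.3, "linear": [0, 0, 0], "dr": [0, 0, 0]}, {"hand": -0.3, "linear": [0, 0, 0], "dr": [0, 0, 0]}, {"hand": -0.3, "linear": [0, 0, 0], "dr": [0, 0, 0]}, {"hand": -0.3, "linear": [0, 0, 0], "dr": [0, 0, 0]}, {"hand": -0.3, "linear": [0, 0, 0], "dr": [0, 0, 0]}, {"hand": -0.3, "linear": [0, 0, 0], "dr": [0, 0, 0]}, {"hand": -0.3, "linear": [0, 0, 0], "dr": [0, 0, 0]}])

```text
t: 10.28
position: [0.565, -0.0516, 0.0986]
orientation: [180.0, -0.0, -16.6]
contact_force: [-0.4, -1.4, 6.7]
finger_gap: 0.039
```

Request:
carry_out(rows=[{"hand": -0.3, "linear": [0, 0, 0], "dr": [0, 0, 0]}, {"hand": -0.3, "linear": [0, 0, -2], "dr": [0, 0, 0]}, {"hand": -0.3, "linear": [0, 0, -3], "dr": [0, 0, 0]}, {"hand": -0.3, "linear": [0, 0, -3], "dr": [0, 0, 0]}, {"hand": -0.3, "linear": [0, 0, -3], "dr": [0, 0, 0]}])

```text
t: 10.7
position: [0.5637, -0.0509, 0.1081]
orientation: [180.0, 0.1, -16.6]
contact_force: [1.4, -0.1, -3.5]
finger_gap: 0.0391
```

```bash
python3 look.py f
```

```text
10.7 [ 0.56372714 -0.05092594  0.10812974] [ 1.79988978e+02  1.32953416e-01 -1.66096146e+01] [  25.7   15.1  -26.5  102.4    7.4   64.4 -109.9] 0.039116796481562854
```

View pics/f_side.png

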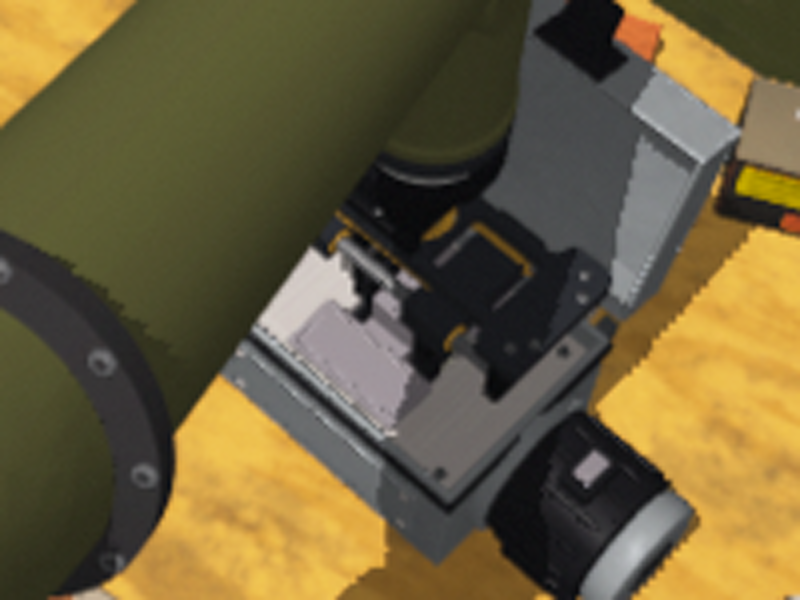

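```bash
cat > fl.py <<'E'
import sys
from h import *
a=np.radians(-16.6); ex=np.array([np.cos(a),np.sin(a)]); ey=np.array([-np.sin(a),np.cos(a)]); C=np.array([.5645,-.052])
for t in sys.argv[1:]:
    W=cloud("side",np.load(t+"_side.npy")); q=W[...,:2]-C; X=q@ex; Y=q@ey; Z=W[...,2]
    g=(X>-.048)&(X<-.03)&(abs(Y)<.03)&(Z>.07); print(t,g.sum(),np.percentile(Z[g],[5,50,95]))
    for s in(1,-1):
        k=g&(Y*s>.01); print(s,np.median(Z[k]))
E
python3 fl.py d e f
```

```text
d 923 [0.09138592 0.35078711 0.57704893]
1 0.5659750351945835
-1 0.36299381446976076
e 632 [0.09064561 0.3109545  0.54121977]
1 0.5271796522836183
-1 0.31468347565895194
f 818 [0.10112659 0.30114319 0.54474434]
1 0.530533515079914
-1 0.3150879992937262
```

Request:
carry_out(rows=[{"hand": -0.3, "linear": [0, 0, -4], "dr": [0, 0, 0]}, {"hand": -0.3, "linear": [0, 0, -6], "dr": [0, 0, 0]}, {"hand": -0.3, "linear": [0, 0, -7], "dr": [0, 0, 0]}, {"hand": -0.3, "linear": [0, 0, -7], "dr": [0, 0, 0]}, {"hand": -0.3, "linear": [0, 0, -7], "dr": [0, 0, 0]}, {"hand": -0.3, "linear": [0, 0, -7], "dr": [0, 0, 0]}])

```text
t: 11.3
position: [0.5648, -0.0512, 0.1479]
orientation: [180.0, -0.0, -16.6]
contact_force: [-0.4, -0.7, -2.9]
finger_gap: 0.0393
```

Request:
carry_out(rows=[{"hand": -0.3, "linear": [0, 0, -7], "dr": [0, 0, 0]}, {"hand": -0.3, "linear": [0, 0, -8], "dr": [0, 0, 0]}, {"hand": -0.3, "linear": [0, 0, -8], "dr": [0, 0, 0]}, {"hand": -0.3, "linear": [0, 0, -8], "dr": [0, 0, 0]}, {"hand": -0.3, "linear": [0, 0, -8], "dr": [0, 0, 0]}, {"hand": -0.3, "linear": [0, 0, -8], "dr": [0, 0, 0]}, {"hand": -0.3, "linear": [0, 0, -8], "dr": [0, 0, 0]}, {"hand": -0.3, "linear": [0, 0, -8], "dr": [0, 0, 0]}, {"hand": -0.3, "linear": [0, 0, -8], "dr": [0, 0, 0]}, {"hand": -0.3, "linear": [0, 0, -7], "dr": [0, 0, 0]}, {"hand": -0.3, "linear": [0, 0, -5], "dr": [0, 0, 0]}, {"hand": -0.3, "linear": [0, 0, -3], "dr": [0, 0, 0]}, {"hand": -0.3, "linear": [0, 0, 0], "dr": [0, 0, 0]}, {"hand": -0.3, "linear": [0, 0, 0], "dr": [0, 0, 0]}, {"hand": -0.3, "linear": [0, 0, 0], "dr": [0, 0, 0]}, {"hand": -0.3, "linear": [0, 0, 0], "dr": [0, 0, 0]}])

```text
t: 12.63
position: [0.5643, -0.0512, 0.2323]
orientation: [180.0, 0.1, -16.6]
contact_force: [0.1, 0.7, -2.9]
finger_gap: 0.039
```

```bash
python3 look.py g
python3 - <<'E'
from h import *
for n in ("side","top"):
    for l in ("cassette","brush","wire_spool","pliers","cover"):
        print(n,l,[(np.round(r["position"],3).tolist(),round(r["confidence"],2)) for r in look_for(n,l)[:2]])
s=read_state();print(s["t"],s["contact_force"],s["wrist_torque"],s["finger_gap"],s["joint_velocities"])
E
```

```text
12.6333 [ 0.56434008 -0.05123983  0.2322575 ] [ 1.79984969e+02  5.88181501e-02 -1.66255465e+01] [  26.6    9.7  -27.    93.6    4.5   77.8 -107.6] 0.0390131338257449
side cassette [([0.537, -0.053, 0.222], 0.75)]
side brush []
side wire_spool [([0.69, 0.09, 0.0], 0.52)]
side pliers [([0.511, -0.297, 0.011], 0.58)]
side cover [([0.664, -0.128, 0.193], 0.72)]
top cassette [([0.529, -0.029, 0.229], 0.55)]
top brush [([0.57, 0.162, 0.027], 0.69)]
top wire_spool [([0.7, 0.106, 0.041], 0.63)]
top pliers [([0.686, -0.028, 0.152], 0.26)]
top cover [([0.688, -0.024, 0.155], 0.63)]
13.2333 [-0.14713432 -0.69506925 -2.23757061] [ 0.02754095  0.0497843  -0.02617505] 0.03923793518714059 [-0.08593113  0.06108378 -0.0501504   0.08475599 -0.01653736 -0.0026841
  0.02339443]
```

View pics/g_side.png

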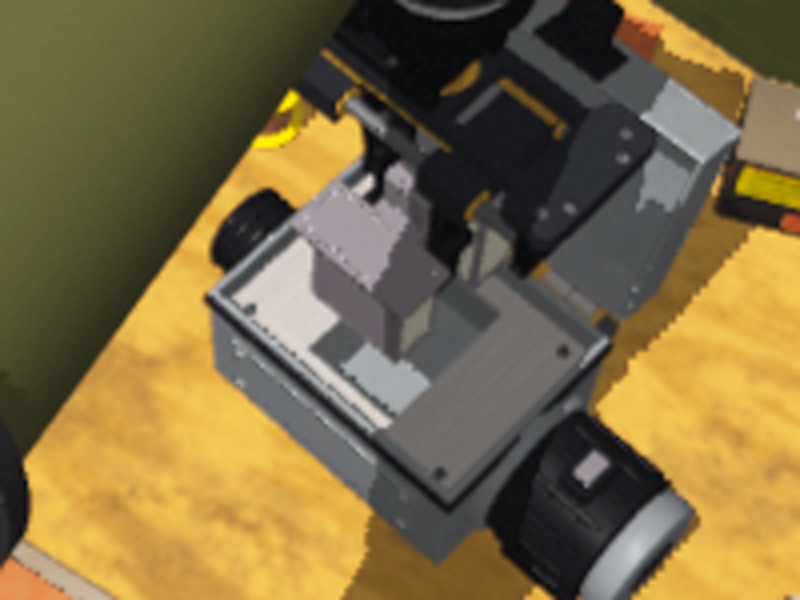

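View pics/g_top.png

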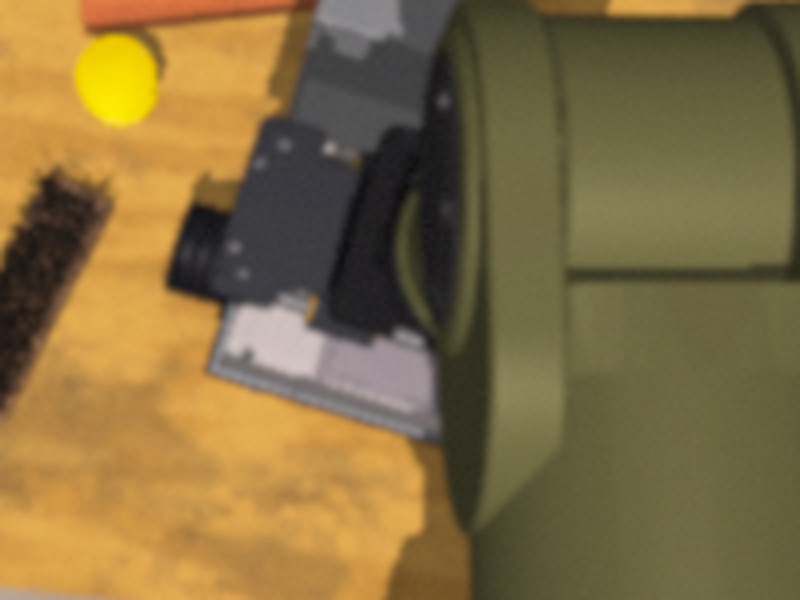

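Run:
```python
from h import *
a=np.radians(-16.6); ex=np.array([np.cos(a),np.sin(a)]); ey=np.array([-np.sin(a),np.cos(a)]); C=np.array([.5645,-.052])
W=cloud("side",np.load("g_side.npy")); q=W[...,:2]-C; X=q@ex; Y=q@ey; Z=W[...,2]
g=(X>-.05)&(X<-.017)&(abs(Y)<.036)&(Z>.215)&(Z<.235)
A=np.c_[X[g],Y[g],np.ones(g.sum())]; c=np.linalg.lstsq(A,Z[g],rcond=None)[0]; print(g.sum(),np.degrees(c[:2]),c[2],np.median(Z[g]))
g=(X>.1)&(abs(Y)<.08)&(Z>.12)&(Z<.2)&(X<.15); c=np.polyfit(Z[g],X[g],1); print("cover",np.pi/2+np.arctan(c[0]),g.sum())
```

```text
551 [-0.38533701  0.00696236] 0.22591034881362207 0.2261799201273739
cover 1.8282259592620302 571
```

```bash
python3 -c "
from rig import *
print(finish_job()); s=read_state(); print(s['t'],s['finger_gap'],s['position'])"
```

```text
the job is handed in; nothing more can be done
None
the job is handed in; nothing more can be done
```

The cover is open on its stop. The filter cassette is out of its slot and held by its pinched catches above the open box, and the job is handed in. I opened the cover by its tab almost to the stop and let it settle. I then pinched both catches at 30 N and lifted the cassette straight up about 134 mm.

**Last checks, at about 13 s:**
- **Cover:** measured at 1.828 rad, against 1.83 on the stop.
- **Cassette:** the flange is at 226 mm and level to about 0.4°. The underside is therefore about 45 mm above the rim.
- **Grip and stillness:** the finger gap held at 39 mm (41 mm is the stated fully pinched width). The load was about 2–3 N, and the arm was still.
- **Brush, spool and pliers:** the brush and spool in the top view and the pliers in the side view are where they were at the start, to within a few millimetres.

**Checks that failed or disagreed:**
- The side view found no brush because the arm hides it. It also placed the spool about 17 mm off, with low confidence, because the spool is partly hidden.
- The top view's low-confidence "pliers" hit was really the cover.
- The two cameras differed by 2–3 mm sideways, so I used their average.

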